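# Seat the printing block in its registration case

### The job

Lift the lid of the registration case by its bar until it rests open on its stop. Then take the printing block off the sloping rack by its grip and lower it gently into the case so that its three ball feet sit fully home, the two on brass dots in the cone and the groove and the one under the red stripe on the flat seat; let go and leave the lid open and everything else where it is.

Things in the scene. Friction and masses are not known exactly. Their poses are not given: they have to be found in the camera images.
- lid (a joint): hinge of the grey-green lid of the registration case, rad: 0 closed, grows as the lid opens upward and away from the robot, 1.75 fully open on its stop. The lid falls shut if let go below about 1.5 and rests on the stop by itself beyond that. Lid: 200 x 200 x 6 mm, 0.2 kg, closed top face 51.5 mm above the table.
- lid_hinge (a point): middle of the lid's hinge line, on the far upper rim of the case (45.5 mm above the table); its y axis lies along the hinge line, its x axis points along the lid away from the handle edge (at lid angle 0: away from the robot). The frame turns with the lid.
- lid_handle (a point): middle of the lid's steel bar handle: a round horizontal bar 11 mm thick and 100 mm long, parallel to the hinge line, 35 mm above the lid's top face (clear 29.5 mm under the bar), its two posts at +-42.5 mm from the middle. With the lid closed it is 86.5 mm above the table. From the hinge it lies 170 mm along the lid and 41 mm above the lid's underside. The frame turns with the lid; the bar is its y axis.
- case: registration case: plywood open box fixed to the table, 200 x 200 mm outside, walls 6 mm thick, rim 45 mm high, inner floor 6 mm above the table. Origin under its centre at table height; x points to the hinge side (away from the robot), y along the hinge. Between the seats lies a paper-topped cork pad, 20 mm above the table, which the seated block does not touch.
- seat_cone (a point): conical steel seat in the case on a brass base, 45 degree walls, mouth 27 mm across; the point is where the centre of the ball foot is when fully seated, 23 mm above the table, about level with the mouth. In the case's frame it is at x -48, y -40 mm from the middle. Frame parallel to the case's.
- seat_groove (a point): V groove steel seat, 45 degree walls, 27 mm wide at the mouth, 44 mm long along the case's y axis, on a brass base; the point is where the ball's centre is when seated, 23 mm above the table. In the case's frame at x -48, y +40 mm. Frame parallel to the case's.
- seat_flat (a point): flat round steel seat, 32 mm across, top 13.7 mm above the table, on a red base on the hinge side of the case; the point is where the ball's centre is when seated, 23 mm above the table. In the case's frame at x +48, y 0 mm. Frame parallel to the case's.
- block_grip (a point): centre of the printing block's grip: a dark wooden bar with flat sides on the back of the plate, 22 mm (x) x 100 mm (y) x 45 mm high. The point is 26 mm above the plate's top, 19 mm below the grip's top and 47 mm above the level of the ball centres. z is the plate's normal towards the grip; x points to the red-striped end with the single foot, which is up the slope at the start.
- block: the printing block: light wooden plate 140 (x) x 125 (y) x 8 mm, 0.34 to 0.59 kg, with a black lino slab under it, three ball feet below and a bar grip on its back. Origin on its middle, level with the bottom of the balls; the plate is 22 to 30 mm above it. Same axes as point block_grip, which lies 56 mm above it.
- foot_cone (a point): steel ball foot of the block, 18 mm across, with low friction; the point is the ball's centre. At x -48, y -40 mm from the block's middle, under a brass dot; belongs in the cone.
- foot_groove (a point): steel ball foot of the block, 18 mm across, with low friction; the point is the ball's centre. At x -48, y +40 mm, under a brass dot; belongs in the groove.
- foot_flat (a point): steel ball foot of the block, 18 mm across, with low friction; the point is the ball's centre. At x +48, y 0, under the red stripe; belongs on the flat seat.
- rack: wooden rack fixed to the table: board sloped at 27 degrees, low side to the robot, 165 mm long, 180 wide, its middle 80 mm beyond the origin and 95 mm high; the plate leans on a lip 40 mm high at its low end. A narrow shelf overhangs: front edge 110 mm beyond the origin, underside 300 mm high, lino stock on it to 328 mm; a gripper must come square to the slope from the robot's side. Origin at table height, x away from the robot.
- jar_mid (a point): centre of a red ink jar with a black cap, 56 mm across, 65 mm high, standing between case and rack; bystander.
- brayer_mid (a point): roller middle of an ink brayer (dark red roller 70 mm long, 40 mm thick, steel frame, wooden handle 127 mm towards its -x); bystander.
- gouge_mid (a point): middle of a gouge with wooden handle, about 130 mm long along x, 18 mm high; bystander.
- lino_mid (a point): centre of a spare carved lino plate, 150 x 100 x 10 mm; bystander.
- phone_mid (a point): centre of a black telephone, 150 x 72 x 9 mm; bystander.
- tin_mid (a point): centre of a metal can, 66 mm across, 80 mm high; bystander.
- mug_mid (a point): centre of a blue mug, 76 mm across, 85 mm high; bystander.

How it is judged (in metres and radians):
On the way, in this order (a step that is already met when the one before it is completed fails the run):
1. the lid rests open on its stop (beyond 1.68 rad) (value of joint lid above 1.68 rad and velocity of joint lid below 0.1 rad/s), for 0.2 s.
2. all three feet are home in their seats (ball centres within 3 mm), lid still open (distance between foot_cone and seat_cone below 0.003 m and distance between foot_groove and seat_groove below 0.003 m and distance between foot_flat and seat_flat below 0.003 m and value of joint lid above 1.68 rad), for 0.2 s.
At the end, for the whole second after the job is handed in: The block rests released and still in the case, each ball foot's centre within 3 mm of its fully seated point in cone, groove and flat, plate level within 0.04 rad, its weight on the seats; the lid is still open on its stop (beyond 1.68 rad) (all of step 2 and angle between block_grip's own z axis and vertical below 0.04 rad and linear speed of block below 0.02 m/s and contact force between block and case above 1.5 N); the robot touches nothing.
It fails at once if the block is dropped or rammed into the case (more than 70 N between them) (contact force between block and case above 70 N).
It fails at once if a bystander is moved by more than 30 mm (distance of any of jar_mid, brayer_mid, gouge_mid, lino_mid, phone_mid, tin_mid, mug_mid from where it was at the start of the episode above 0.03 m).
It also fails if it takes over 72 s, if anything falls off the work surface, if the arm or the gripper's body presses on something with over 40 N, if the wrist force passes 120 N, or if a joint passes its speed limit or range.

### The arm

A 7-joint arm with a two-finger parallel gripper is mounted at the origin on the work surface. World frame = base frame: x ahead of the robot, y to its left, z up, the work surface at z = 0. Lengths are in mm, angles in rad, forces in N, time in s.
With the tool pointing down it reaches from about 350 to 900 mm from the base axis. Payload 8.1 kg.
Tool frame: the origin (TCP) lies on the centre line of the jaws, within the pads' length; the fingertips stand 19 mm ahead of it and the grasp point (between the pads) is the TCP; z points along the fingers, y is the line along which they close (so a half turn about z gives the same grasp; the last joint's range is limited). The gripper opens to 92 mm and grips with 3 to 60 N. Pads are 19 mm wide; open, the fingers measure 130 mm over their backs; the gripper's body (75 mm by 190 mm) begins 47 mm behind the grasp point.
Start: joints at [1.067, 0.434, 0.025, 1.573, -0.012, 1.134, -0.075], TCP at [243.825, -575.492, 219.542] pointing down, gripper open.
Joint ranges: [-2.62, 2.62], [-0.44, 2.09], [-1.27, 1.32], [0.08, 2.57], [-1.32, 4.46], [0.12, 2], [-2.74, 2.74]. Speed limits (rad/s): [2.22, 2.22, 3.01, 3.01, 3.14, 3.14, 3.14].

### API

Orientations are given as a unit quaternion [w, x, y, z].
In Python, from workcell import status, viewer, job gives the robot as it stands. The module is installed in compiled form; this text tells all that it offers.
- The arm moves only by the tool drive_tool, never from a script. Its argument "deltas" is a list of rows, each an object with "twist": the turn, a rotation vector about the tool's x, y, z in rad, a list of three; "xyz": the shift along the tool's x, y, z in cm, a list of three; "grip": the opening, from 0 (shut) to 1 (fully open). A call has 1 to 5 rows; each row shifts and turns the commanded pose from where the row before left it, along the tool's axes as they then stand; what a row does not reach is not made up. A row lasts 1/8 s, in which the tool goes at most 62.5 mm and 10.7 degrees, less where a joint would pass 70% of its speed; a pose out of reach is approached as far as the arm can. A call is refused whole if a number of a shift passes 6.25 or a number of a turn 0.188, either way. A call with a gripper value outside its range is refused whole. The fingers move at their own pace and stop on an object; the grip force is fixed at half the most. Time passes only in rows, so rows that do not move let the fingers close. It gives the time, the measured TCP pose, the force, the opening and the grip force at its end, in the units of the state.
- status.read_state(): the state, without advancing time (a new reading comes with each control period).
- viewer.read_camera(name): name is "scene" or "top" or "wrist"; returns the picture (420x560x3 uint8, blue, green, red); there is no depth.
- viewer.camera_model(name): a dict with "fx", "fy", "cx", "cy" (pixels), "xyz" and "rotation" of the camera in the world; the wrist camera has in their place "T_tool_cam" (4x4, takes a point from camera to tool coordinates, whose origin is the TCP and whose axes are the flange's). Camera axes: x right, y down, z forward; pixel columns grow to the right and rows downward; lengths in mm; the calibration is good to about 2 mm. A picture is of the moment at which its call begins: read the wrist's pose just before it. camera_model takes no time and is no camera call.
- job.close_job(): hands the job in; it is judged then, once.
The state is a dict: "time": time; "joint_positions": joint angles; "qd": joint speeds; "tau": joint torques, N m; "tool_pos": TCP position; "tool_rot": TCP orientation; "force": force on the tool from outside, world axes, zero at the start; "wrist_torque": the same for the moment, N m; "width": finger opening in mm; "grasp_force": force on a finger pad.
Only numpy, scipy, OpenCV 4.12 (cv2) and the standard library are available. Lean on these libraries where they do the work, as an engineer would, in place of code of your own. Each camera call takes 0.05 s, during which the arm holds its last target. There are 200 camera calls.

## Working session

There is one attempt and no reset: what is moved stays moved. The work goes in short steps, Python scripts to look and compute and a tool call to move; the robot and the scene stay as the last step left them, time stands still between calls to the robot, and variables do not carry over. Pictures are saved under pics/ and viewed, at most 10 in all, crops included, and the job is handed in when it is done.

Besides the shell and the picture viewer there is one more tool, called after "Call:" as name([rows], argument=value, ...), one row to a line, values as JSON. drive_tool: Moves the arm, as the interface text tells. Its arguments: {"type":"object","properties":{"deltas":{"type":"array","items":{"type":"object","properties":{"twist":{"type":"array","items":{"type":"number"}},"xyz":{"type":"array","items":{"type":"number"}},"grip":{"type":"number"}}}}},"required":["deltas"]}

```bash
mkdir -p pics; python3 - <<'E'
from workcell import status, viewer
import cv2
s=status.read_state();print({k:s[k] for k in('time','tool_pos','tool_rot','width','force')})
for n in('scene','top'):
    cv2.imwrite(f'pics/{n}0.png',viewer.read_camera(n));print(n,viewer.camera_model(n))
print(viewer.camera_model('wrist'))
E
```

```text
{'time': 0.0, 'tool_pos': array([ 243.59670306, -574.99746384,  218.73323209]), 'tool_rot': array([-7.61003977e-04,  9.79991444e-01,  1.99038037e-01, -2.23791047e-04]), 'width': 92.00185717621677, 'force': array([ 0.31649524, -0.38364955, -0.03273169])}
scene {'fx': 381.37361459321437, 'fy': 381.37361459321437, 'cx': 278.73911529160006, 'cy': 213.69608815802135, 'xyz': array([1426.44472918,  363.01504713,  887.5231211 ]), 'rotation': array([-0.23681811,  0.49380955,  0.76133705, -0.34703775])}
top {'fx': 393.5444323198238, 'fy': 393.5444323198238, 'cx': 280.8420339971001, 'cy': 210.2167774616399, 'xyz': array([ 388.38001055,    1.39556213, 1041.40954905]), 'rotation': array([ 0.07213808, -0.66543513,  0.73900241, -0.07660042])}
{'fx': 355.95888431688667, 'fy': 355.95888431688667, 'cx': 285.23381517425315, 'cy': 213.55821491032194, 'T_tool_cam': array([[-9.37978252e-06, -9.61510080e-01, -2.74769659e-01,
         7.51351272e+01],
       [ 9.99998113e-01,  5.24724562e-04, -1.87032194e-03,
        -5.46115722e-01],
       [ 1.94251179e-03, -2.74769158e-01,  9.61508261e-01,
        -1.63998022e+02],
       [ 0.00000000e+00,  0.00000000e+00,  0.00000000e+00,
         1.00000000e+00]])}
```

View pics/top0.png

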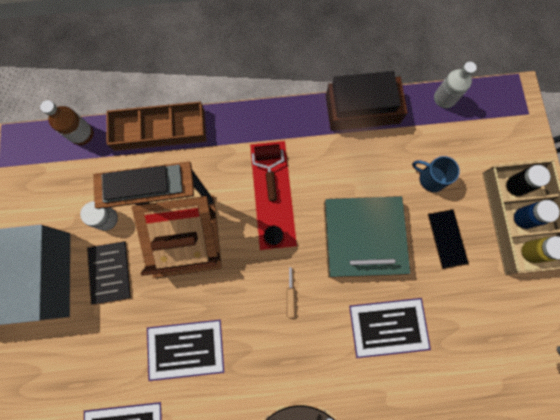

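View pics/scene0.png

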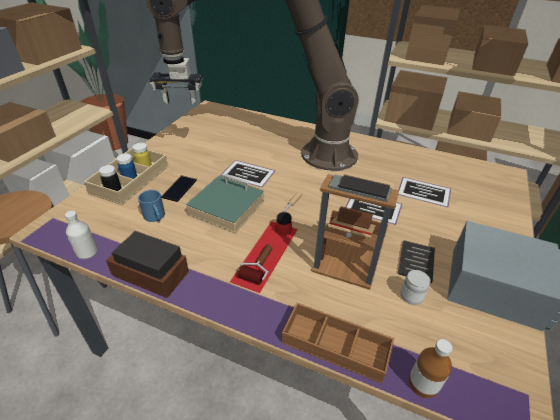

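Top view: the closed lid has corners near (325,198), (404,197), (410,276) and (330,276), with its bar at about (373,262). The block's grip on the rack is at about (174,240). I'll enlarge both.

```bash
cat > h.py <<'E'
import numpy as np,cv2
from scipy.spatial.transform import Rotation as R
from workcell import status,viewer
def rot(q): q=np.asarray(q);return R.from_quat(q[[1,2,3,0]])
def cam(name,s=None):
    m=viewer.camera_model(name);K=np.array([[m['fx'],0,m['cx']],[0,m['fy'],m['cy']],[0,0,1]])
    if name=='wrist':
        s=s or status.read_state();T=m['T_tool_cam'];Rt=rot(s['tool_rot']).as_matrix()
        return K,Rt@T[:3,:3],Rt@T[:3,3]+s['tool_pos']
    return K,rot(m['rotation']).as_matrix(),np.array(m['xyz'])
def topl(c,uv,z):
    K,Rc,t=c;d=Rc@np.linalg.solve(K,[uv[0],uv[1],1]);return t+d*(z-t[2])/d[2]
def proj(c,P):
    K,Rc,t=c;p=K@(Rc.T@(np.asarray(P)-t));return p[:2]/p[2]
E
python3 - <<'E'
from h import *
i=cv2.imread('pics/top0.png')
a=i[190:290,315:415];b=i[185:285,130:230]
cv2.imwrite('pics/crop0.png',cv2.resize(np.hstack([a,b]),(800,400),interpolation=cv2.INTER_CUBIC))
E
```

```text
(no output)
```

View pics/crop0.png

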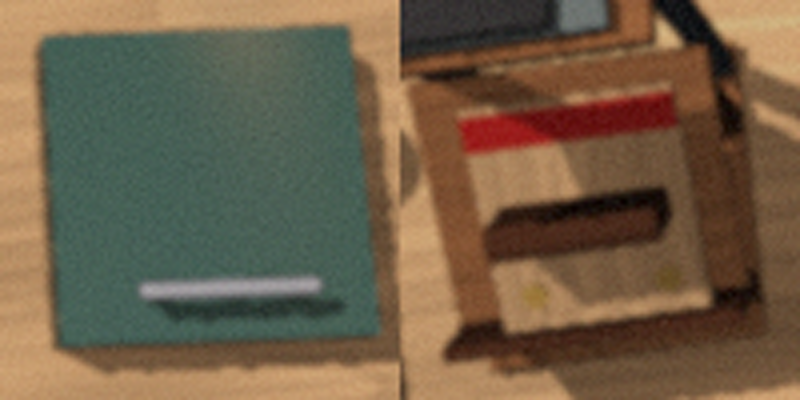

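The crop shows the lid corners at (42,38), (348,28), (378,333) and (60,345), and the bar ends at (140,291) and (322,284). The plate corners are (462,122), (672,93), (712,303) and (503,335), with brass dots at (537,295) and (668,276).

```bash
python3 - <<'E'
from h import *
from scipy.optimize import least_squares as ls
c=cam('top')
A=lambda u,v:(314.6+u/4,189.6+v/4)
L=[A(42,38),A(348,28),A(378,333),A(60,345)]
P=[topl(c,p,51.5) for p in L];print(np.round(P,1))
ctr=np.mean(P,0);e=P[0]-P[3]+P[1]-P[2];yaw=np.arctan2(e[1],e[0]);print('lid ctr',ctr,'yaw',yaw, [np.linalg.norm(P[i]-P[i-1]) for i in range(4)])
b=[topl(c,A(*p),86.5) for p in((140,291),(322,284))];print('bar',b,np.mean(b,0))
B=lambda u,v:(129.6+(u-400)/4,184.6+v/4)
uv=np.array([B(462,122),B(672,93),B(712,303),B(503,335),B(537,295),B(668,276)])
X=np.array([[70,62.5,30],[70,-62.5,30],[-70,-62.5,30],[-70,62.5,30],[-48,40,30],[-48,-40,30]])
def pose(q): return R.from_euler('ZY',[q[3],-np.radians(27)])
f=lambda q:np.r_[(np.array([proj(c,pose(q).apply(x)+q[:3]) for x in X])-uv).ravel(),(q[2]-95)/20]
r=ls(f,[500,250,95,0.1],x_scale=[10,10,10,.1]);q=r.x;print('block',q,np.round(r.fun,1))
G=q[:3]+pose(q).apply([0,0,56]);print('grip',G,'proj',proj(c,G))
np.save('q.npy',q)
E
```

```text
[[ 616.7 -132.9   51.5]
 [ 602.5 -330.5   51.5]
 [ 407.8 -316.3   51.5]
 [ 421.1 -119.1   51.5]]
lid ctr [ 512.05981222 -224.7074909    51.5       ] yaw -0.07185049837293253 [np.float64(196.1288782248421), np.float64(198.11425296903712), np.float64(195.2290429419045), np.float64(197.68352998675047)]
bar [array([ 446.80495271, -166.90694416,   86.5       ]), array([ 439.52061242, -276.55363039,   86.5       ])] [ 443.16278256 -221.73028728   86.5       ]
block [5.61237793e+02 2.43553187e+02 6.98098111e+01 3.11352072e-02] [-0.5 -1.1 -0.5 -0.9 -0.4  1.   1.3 -0.1  0.2  0.4 -0.1  0.7 -1.3]
grip [535.82664687 242.7617498  119.7061765 ] proj [174.35301386 241.70061385]
```

Call:
drive_tool([
  {"xyz": [4,-3.1,0],"twist": [0,0,-0.1],"grip": 1},
  {"xyz": [4,-3.1,0],"grip": 1},
  {"xyz": [4,-3.1,0],"grip": 1},
  {"xyz": [4,-3.1,0],"grip": 1},
  {"xyz": [4,-3.1,0],"grip": 1},
])

```text
invalid input at $.deltas[1]: expected keys twist, xyz, grip
```

```bash
cat >> h.py <<'E'
def st(s=None):
    s=s or status.read_state();Rt=rot(s['tool_rot']).as_matrix()
    print('t',round(s['time'],2),'p',np.round(s['tool_pos'],1),'x',np.round(Rt[:,0],3),'y',np.round(Rt[:,1],3),'z',np.round(Rt[:,2],3),'F',np.round(s['force'],1),'w',round(s['width'],1),'g',np.round(s['grasp_force'],1),'q',np.round(s['joint_positions'],2))
    return s
def goal(p,yaw=None,tilt=0,s=None):
    """shift in tool axes (cm) and remaining twist (rad), tool y along yaw(world), z tilted forward by tilt"""
    s=st(s);r=rot(s['tool_rot']);print('shift cm',np.round(r.inv().apply(np.array(p)-s['tool_pos'])/10,2),end=' ')
    if yaw is not None:
        z=R.from_euler('ZY',[yaw,-tilt]).apply([0,0,-1]);y=R.from_euler('ZY',[yaw,-tilt]).apply([1,0,0])
        if y@r.apply([0,1,0])<0:y=-y
        t=R.from_matrix(np.c_[np.cross(y,z),y,z]);w=(r.inv()*t).as_rotvec();print('twist',np.round(w,3),'dist rows',np.abs(w).max()/.186)
        d=r.inv()
    print()
E
python3 - <<'E'
from h import *
goal([442,-220,180],-.07)
E
```

```text
t 0.1 p [ 243.6 -575.1  218.8] x [ 0.921  0.39  -0.   ] y [ 0.39  -0.921 -0.001] z [-0.001  0.001 -1.   ] F [ 0.4 -0.1  0.2] w 92.0 g 0.0 q [ 1.07  0.44  0.02  1.57 -0.01  1.13 -0.08]
shift cm [ 32.12 -24.95   3.91] twist [-1.0e-03 -1.0e-03 -1.1e+00] dist rows 5.914466443074667
```

Call:
drive_tool([
  {"xyz": [4,-3.1,0.3],"twist": [0,0,0],"grip": 1},
  {"xyz": [4,-3.1,0.3],"twist": [0,0,0],"grip": 1},
  {"xyz": [4,-3.1,0.3],"twist": [0,0,0],"grip": 1},
  {"xyz": [4,-3.1,0.3],"twist": [0,0,0],"grip": 1},
  {"xyz": [4,-3.1,0.3],"twist": [0,0,0],"grip": 1},
])

```text
time: 0.72
tool_pos: [368.0, -353.1, 204.3]
tool_rot: [-0.0, 0.98, 0.199, -0.0]
force: [0.9, -0.2, -0.2]
width: 92.2
grasp_force: 0.0
```

Call:
drive_tool([
  {"xyz": [4,-3.1,0.3],"twist": [0,0,0],"grip": 1},
  {"xyz": [4,-3.1,0.3],"twist": [0,0,0],"grip": 1},
  {"xyz": [4,-3.1,0.3],"twist": [0,0,-0.18],"grip": 1},
  {"xyz": [0,0,0],"twist": [0,0,-0.18],"grip": 1},
  {"xyz": [0,0,0],"twist": [0,0,-0.18],"grip": 1},
])

```text
time: 1.35
tool_pos: [441.8, -221.4, 195.2]
tool_rot: [-0.0, 0.89, 0.457, -0.0]
force: [0.3, -0.3, -0.2]
width: 91.8
grasp_force: 0.0
```

Call:
drive_tool([
  {"xyz": [0,0,0],"twist": [0,0,-0.18],"grip": 1},
  {"xyz": [0,0,0],"twist": [0,0,-0.18],"grip": 1},
  {"xyz": [0,0,0],"twist": [0,0,-0.18],"grip": 1},
  {"xyz": [0,0,0],"twist": [0,0,0],"grip": 1},
])

```text
time: 1.85
tool_pos: [441.4, -222.4, 195.3]
tool_rot: [-0.0, 0.739, 0.674, -0.0]
force: [0.8, 0.8, -0.4]
width: 92.0
grasp_force: 0.0
```

```bash
python3 - <<'E'
from h import *
goal([442,-220,88],-.07)
s=status.read_state();c=cam('wrist',s);print(proj(c,[442,-220,86.5]))
cv2.imwrite('pics/w1.png',viewer.read_camera('wrist'))
E
```

```text
t 1.85 p [ 441.4 -222.4  195.3] x [0.091 0.996 0.   ] y [ 0.996 -0.091 -0.001] z [-0.  0. -1.] F [ 0.8  0.8 -0.4] w 92.0 g 0.0 q [ 0.64  0.27 -0.35  1.89  0.11  0.99  0.15]
shift cm [ 0.24  0.04 10.73] twist [-0.001 -0.    -0.021] dist rows 0.11519274248152009

[285.17321889 207.80206513]
```

View pics/w1.png

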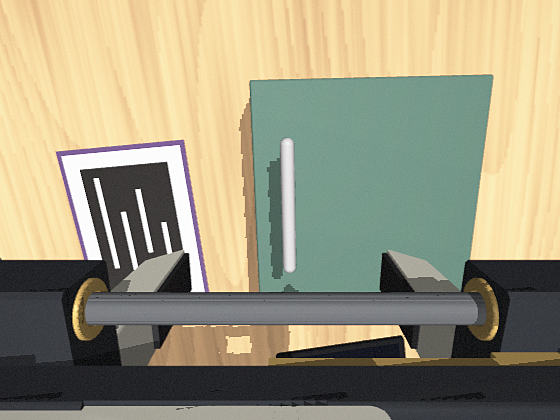

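The wrist view shows the bar from (288,140) to (290,270). That puts its middle about 2 mm further out than estimated, so I'll go down with that correction and grip it.

Call:
drive_tool([
  {"xyz": [0.2,0.2,3.5],"twist": [0,0,-0.02],"grip": 1},
  {"xyz": [0,0,3.5],"twist": [0,0,0],"grip": 0.6},
  {"xyz": [0,0,3.5],"twist": [0,0,0],"grip": 0.4},
  {"xyz": [0,0,0],"twist": [0,0,0],"grip": 0.2},
  {"xyz": [0,0,0],"twist": [0,0,0],"grip": 0},
])

```text
time: 2.52
tool_pos: [444.5, -220.6, 91.5]
tool_rot: [0.0, 0.732, 0.681, 0.0]
force: [0.6, -0.3, 0.4]
width: 56.3
grasp_force: 0.0
```

Call:
drive_tool([
  {"xyz": [0,0,0],"twist": [0,0,0],"grip": 0},
  {"xyz": [0,0,0],"twist": [0,0,0],"grip": 0},
  {"xyz": [0,0,0],"twist": [0,0,0],"grip": 0},
])

```text
time: 2.9
tool_pos: [444.2, -220.7, 91.1]
tool_rot: [0.0, 0.732, 0.682, 0.0]
force: [-0.7, -0.2, 0.4]
width: 26.4
grasp_force: 0.0
```

```bash
python3 - <<'E'
from h import *
s=st();p=s['tool_pos']
# arc, in tool coords (tool y ~ case x forward, z down)
r=np.hypot(170,41);a0=np.arctan2(41,170)
prev=None
for k in range(17):
    a=a0+1.70*k/16
    q=np.array([-r*np.cos(a),r*np.sin(a)])
    if prev is not None: print(k,np.round((q-prev)/10,2), 'dy,up')
    prev=q
E
```

```text
t 2.9 p [ 444.2 -220.7   91.1] x [ 0.07   0.998 -0.   ] y [ 0.998 -0.07   0.001] z [ 0.001 -0.001 -1.   ] F [-0.7 -0.2  0.4] w 26.4 g 0.0 q [ 0.6   0.41 -0.32  2.01  0.19  0.75  0.1 ]
1 [0.53 1.78] dy,up
2 [0.72 1.71] dy,up
3 [0.89 1.63] dy,up
4 [1.06 1.52] dy,up
5 [1.22 1.4 ] dy,up
6 [1.36 1.27] dy,up
7 [1.49 1.11] dy,up
8 [1.6  0.95] dy,up
9 [1.69 0.78] dy,up
10 [1.76 0.59] dy,up
11 [1.81 0.4 ] dy,up
12 [1.85 0.21] dy,up
13 [1.86 0.01] dy,up
14 [ 1.85 -0.19] dy,up
15 [ 1.82 -0.38] dy,up
16 [ 1.77 -0.57] dy,up
```

Call:
drive_tool([
  {"xyz": [0,0,0.3],"twist": [0,0,0],"grip": 0},
  {"xyz": [0,0,0],"twist": [0,0,0],"grip": 0},
  {"xyz": [0,0,0],"twist": [0,0,0],"grip": 0},
  {"xyz": [0,0,0],"twist": [0,0,0],"grip": 0},
])

```text
time: 3.4
tool_pos: [443.9, -220.5, 87.5]
tool_rot: [-0.0, 0.731, 0.682, -0.0]
force: [-0.6, 0.2, -0.8]
width: 0.4
grasp_force: 0.0
```

Call:
drive_tool([
  {"xyz": [0,0.25,-0.9],"twist": [0,0,0],"grip": 0},
  {"xyz": [0,0.3,-0.9],"twist": [0,0,0],"grip": 0},
  {"xyz": [0,0.35,-0.85],"twist": [0,0,0],"grip": 0},
  {"xyz": [0,0.35,-0.85],"twist": [0,0,0],"grip": 0},
  {"xyz": [0,0,0],"twist": [0,0,0],"grip": 0},
])

```text
time: 4.03
tool_pos: [457.2, -221.5, 123.3]
tool_rot: [0.001, 0.731, 0.682, 0.0]
force: [0.2, -0.3, -0.1]
width: 0.7
grasp_force: 0.0
```

```bash
python3 - <<'E'
from h import *
st()
a=viewer.read_camera('top')[170:300,290:430];b=viewer.read_camera('wrist')
cv2.imwrite('pics/m2.png',np.hstack([cv2.resize(a,(400,371)),cv2.resize(b,(400,371))]))
print(proj(cam('wrist'),[444,-220,86.5]))
E
```

```text
t 4.03 p [ 457.2 -221.5  123.3] x [ 0.07   0.998 -0.001] y [ 0.998 -0.07   0.002] z [ 0.002 -0.001 -1.   ] F [ 0.2 -0.3 -0.1] w 0.7 g 0.0 q [ 0.61  0.38 -0.33  1.95  0.17  0.83  0.11]
[263.62118364 242.09568782]
```

View pics/m2.png

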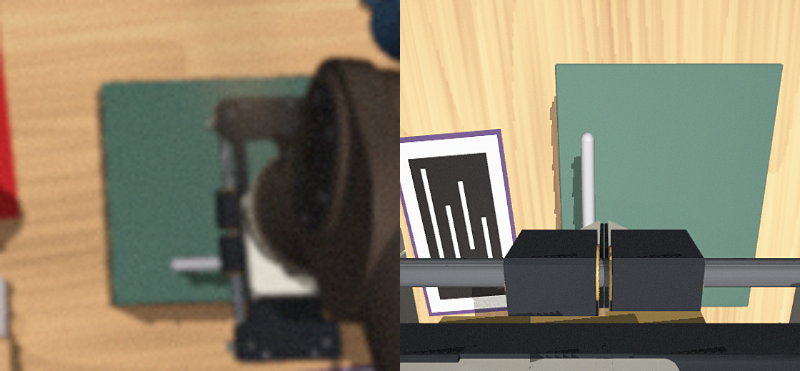

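```bash
python3 - <<'E'
from h import *
s={'tool_pos':np.array([441.4,-222.4,195.3]),'tool_rot':[0,.739,.674,0]}
c=cam('wrist',s)
for z in(20,35,51.5): print(z,np.linalg.norm(topl(c,(250,80),z)-topl(c,(492,75),z)),topl(c,(250,80),z))
for z in(50,70,86.5,100): a,b=topl(c,(288,138),z),topl(c,(289.5,272),z);print(z,np.linalg.norm(a-b),(a+b)/2,proj(cam('top'),(a+b)/2))
t=cam('top');print(proj(c,s['tool_pos']+[0,0,-19]),proj(c,s['tool_pos']))
for u in((140,291),(322,284)):print(314.6+u[0]/4,189.6+u[1]/4)
E
```

```text
20 215.88836054494874 [ 419.76715468 -116.87738073   20.        ]
35 206.34419672903107 [ 421.07385834 -118.25297021   35.        ]
51.5 195.84561653152167 [ 422.51123237 -119.76611865   51.5       ]
50 124.42575735833681 [ 444.23923327 -230.7367061    50.        ] [372.60545632 261.86116168]
70 116.38009602675305 [ 444.56807187 -225.38631204   70.        ] [372.24539262 261.29646359]
86.5 109.74242542819646 [ 444.83936371 -220.97223695   86.5       ] [371.93715887 260.81305186]
100 104.31160402937745 [ 445.06132976 -217.36072097  100.        ] [371.67705532 260.4051241 ]
[284.02708714 253.69167449] [283.82161833 268.14739773]
349.6 262.35
395.1 260.6
```

Call:
drive_tool([
  {"xyz": [0,-0.6,0],"twist": [0,0,0],"grip": 0.5},
  {"xyz": [0,-0.6,0],"twist": [0,0,0],"grip": 0.5},
  {"xyz": [0,0,0],"twist": [0,0,0],"grip": 0.5},
  {"xyz": [0,0,0],"twist": [0,0,0],"grip": 0.5},
  {"xyz": [0,0,0],"twist": [0,0,0],"grip": 0.5},
])

```text
time: 4.75
tool_pos: [444.6, -220.6, 122.5]
tool_rot: [0.0, 0.731, 0.682, 0.0]
force: [-0.3, -0.1, 0.5]
width: 43.7
grasp_force: 0.0
```

Call:
drive_tool([
  {"xyz": [0,0,2.0],"twist": [0,0,0],"grip": 0.5},
  {"xyz": [0,0,2.0],"twist": [0,0,0],"grip": 0.5},
  {"xyz": [0,0,0],"twist": [0,0,0],"grip": 0.5},
])

```text
time: 5.12
tool_pos: [443.6, -220.1, 81.5]
tool_rot: [-0.001, 0.731, 0.682, -0.0]
force: [0.2, -0.8, -1.4]
width: 45.9
grasp_force: 0.0
```

Call:
drive_tool([
  {"xyz": [0,0,0],"twist": [0,0,0],"grip": 0},
  {"xyz": [0,0,0],"twist": [0,0,0],"grip": 0},
  {"xyz": [0,0,0],"twist": [0,0,0],"grip": 0},
])

```text
time: 5.5
tool_pos: [444.8, -220.7, 83.1]
tool_rot: [0.0, 0.731, 0.682, 0.0]
force: [-0.2, 0.2, 0.8]
width: 20.3
grasp_force: 0.0
```

Call:
drive_tool([
  {"xyz": [0,0,0],"twist": [0,0,0],"grip": 0},
])

```text
time: 5.62
tool_pos: [444.5, -220.7, 82.8]
tool_rot: [0.0, 0.731, 0.682, 0.0]
force: [0.5, 0.7, 0.6]
width: 10.6
grasp_force: 0.0
```

Call:
drive_tool([
  {"xyz": [0,0,0],"twist": [0,0,0],"grip": 0},
])

```text
time: 5.75
tool_pos: [443.8, -220.7, 83.1]
tool_rot: [-0.0, 0.732, 0.682, -0.0]
force: [-8.4, 0.9, 27.6]
width: 3.8
grasp_force: 26.5
```

Call:
drive_tool([
  {"xyz": [0,0,0],"twist": [0,0,0],"grip": 0},
])

```text
time: 5.88
tool_pos: [444.3, -220.8, 84.3]
tool_rot: [0.0, 0.732, 0.682, -0.0]
force: [-7.5, 1.9, 28.5]
width: 0.7
grasp_force: 14.8
```

The fingertips only pinch the top of the bar, so they are higher than I thought. I'll open, go down in guarded steps and close again.

Call:
drive_tool([
  {"xyz": [0,0,0],"twist": [0,0,0],"grip": 0.4},
  {"xyz": [0,0,0],"twist": [0,0,0],"grip": 0.4},
  {"xyz": [0,0,0],"twist": [0,0,0],"grip": 0.4},
  {"xyz": [0,0,0],"twist": [0,0,0],"grip": 0.4},
  {"xyz": [0,0,0.5],"twist": [0,0,0],"grip": 0.4},
])

```text
time: 6.5
tool_pos: [444.4, -220.6, 77.3]
tool_rot: [0.0, 0.731, 0.682, -0.0]
force: [-0.5, -0.1, -0.1]
width: 36.9
grasp_force: 0.0
```

Call:
drive_tool([
  {"xyz": [0,0,0.3],"twist": [0,0,0],"grip": 0.4},
  {"xyz": [0,0,0.0],"twist": [0,0,0],"grip": 0.4},
])

```text
time: 6.75
tool_pos: [444.1, -220.4, 74.1]
tool_rot: [-0.0, 0.731, 0.682, -0.0]
force: [-0.0, -0.5, 0.1]
width: 37.0
grasp_force: 0.0
```

Call:
drive_tool([
  {"xyz": [0,0,0.3],"twist": [0,0,0],"grip": 0.4},
  {"xyz": [0,0,0.0],"twist": [0,0,0],"grip": 0.4},
])

```text
time: 7.0
tool_pos: [444.3, -220.5, 71.3]
tool_rot: [-0.0, 0.731, 0.682, -0.0]
force: [-0.3, -0.3, 0.1]
width: 36.6
grasp_force: 0.0
```

```bash
python3 - <<'E'
from h import *
st()
a=viewer.read_camera('wrist')[150:360,140:440]
cv2.imwrite('pics/w3.png',cv2.resize(a,(800,560)))
E
```

```text
t 7.0 p [ 444.3 -220.5   71.3] x [0.07  0.998 0.   ] y [ 0.998 -0.07  -0.   ] z [-0.  0. -1.] F [-0.3 -0.3  0.1] w 36.6 g 0.0 q [ 0.6   0.44 -0.32  2.03  0.2   0.7   0.08]
```

View pics/w3.png

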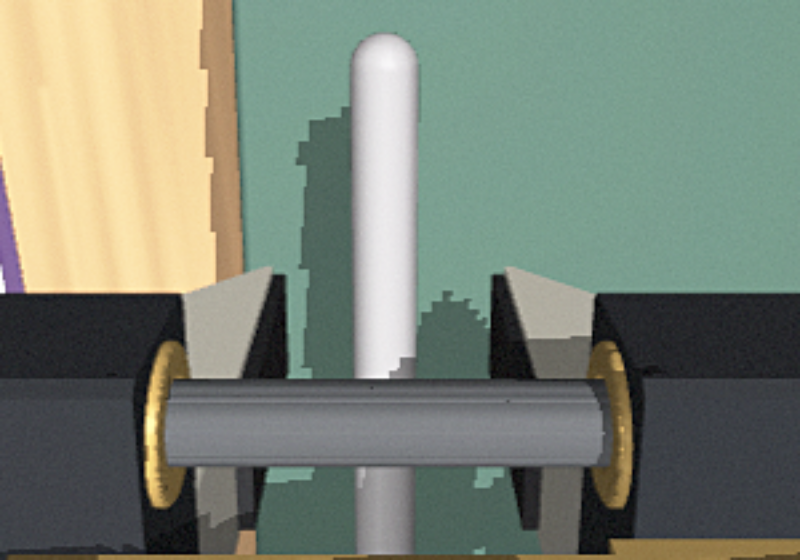

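The wrist view shows the bar between the pads at crop column 385. Closing now.

Call:
drive_tool([
  {"xyz": [0,0,0],"twist": [0,0,0],"grip": 0},
  {"xyz": [0,0,0],"twist": [0,0,0],"grip": 0},
  {"xyz": [0,0,0],"twist": [0,0,0],"grip": 0},
  {"xyz": [0,0,0],"twist": [0,0,0],"grip": 0},
  {"xyz": [0,0,0],"twist": [0,0,0],"grip": 0},
])

```text
time: 7.68
tool_pos: [443.8, -220.5, 71.5]
tool_rot: [-0.0, 0.731, 0.682, -0.0]
force: [-4.3, 0.6, 4.8]
width: 9.9
grasp_force: 30.0
```

The grip is 30 N. From the image and the contacts, the real fingertips sit about 24 mm behind where the text puts them, at roughly tool z = −5 mm. I'll follow the arc and check on the way.

Call:
drive_tool([
  {"xyz": [0,0.25,-0.9],"twist": [0,0,0],"grip": 0},
  {"xyz": [0,0.3,-0.9],"twist": [0,0,0],"grip": 0},
  {"xyz": [0,0.35,-0.85],"twist": [0,0,0],"grip": 0},
  {"xyz": [0,0.35,-0.85],"twist": [0,0,0],"grip": 0},
  {"xyz": [0,0,0],"twist": [0,0,0],"grip": 0},
])

```text
time: 8.3
tool_pos: [456.2, -221.4, 107.3]
tool_rot: [-0.0, 0.731, 0.682, -0.001]
force: [-6.2, 0.8, 0.8]
width: 9.7
grasp_force: 30.0
```

Held, with small forces. Continuing along the arc.

Call:
drive_tool([
  {"xyz": [0,0.45,-0.82],"twist": [0,0,0],"grip": 0},
  {"xyz": [0,0.45,-0.82],"twist": [0,0,0],"grip": 0},
  {"xyz": [0,0.53,-0.76],"twist": [0,0,0],"grip": 0},
  {"xyz": [0,0.53,-0.76],"twist": [0,0,0],"grip": 0},
  {"xyz": [0,0.6,-0.7],"twist": [0,0,0],"grip": 0},
])

```text
time: 8.93
tool_pos: [480.2, -223.1, 145.7]
tool_rot: [-0.002, 0.732, 0.682, -0.002]
force: [-11.4, 1.4, 7.9]
width: 9.6
grasp_force: 30.0
```

Call:
drive_tool([
  {"xyz": [0,0.6,-0.7],"twist": [0,0,0],"grip": 0},
  {"xyz": [0,0.68,-0.63],"twist": [0,0,0],"grip": 0},
  {"xyz": [0,0.68,-0.63],"twist": [0,0,0],"grip": 0},
  {"xyz": [0,0.75,-0.55],"twist": [0,0,0],"grip": 0},
  {"xyz": [0,0.75,-0.55],"twist": [0,0,0],"grip": 0},
])

```text
time: 9.55
tool_pos: [516.0, -225.7, 177.3]
tool_rot: [-0.0, 0.732, 0.682, -0.001]
force: [-7.8, 1.1, 7.3]
width: 9.9
grasp_force: 30.0
```

Call:
drive_tool([
  {"xyz": [0,0.8,-0.47],"twist": [0,0,0],"grip": 0},
  {"xyz": [0,0.8,-0.47],"twist": [0,0,0],"grip": 0},
  {"xyz": [0,0.85,-0.38],"twist": [0,0,0],"grip": 0},
  {"xyz": [0,0.85,-0.38],"twist": [0,0,0],"grip": 0},
  {"xyz": [0,0.88,-0.3],"twist": [0,0,0],"grip": 0},
])

```text
time: 10.18
tool_pos: [559.5, -228.7, 197.1]
tool_rot: [0.001, 0.731, 0.682, 0.0]
force: [-4.1, -0.1, 5.2]
width: 10.0
grasp_force: 30.0
```

Call:
drive_tool([
  {"xyz": [0,0.88,-0.3],"twist": [0,0,0],"grip": 0},
  {"xyz": [0,0.9,-0.2],"twist": [0,0,0],"grip": 0},
  {"xyz": [0,0.9,-0.2],"twist": [0,0,0],"grip": 0},
  {"xyz": [0,0.92,-0.1],"twist": [0,0,0],"grip": 0},
  {"xyz": [0,0.92,-0.1],"twist": [0,0,0],"grip": 0},
])

```text
time: 10.8
tool_pos: [604.2, -231.9, 204.5]
tool_rot: [-0.0, 0.731, 0.682, -0.0]
force: [-1.7, -0.6, 1.5]
width: 9.7
grasp_force: 30.0
```

Call:
drive_tool([
  {"xyz": [0,0.92,0],"twist": [0,0,0],"grip": 0},
  {"xyz": [0,0.92,0],"twist": [0,0,0],"grip": 0},
  {"xyz": [0,0.92,0.1],"twist": [0,0,0],"grip": 0},
  {"xyz": [0,0.92,0.1],"twist": [0,0,0],"grip": 0},
])

```text
time: 11.3
tool_pos: [641.0, -234.5, 202.6]
tool_rot: [0.0, 0.731, 0.682, -0.0]
force: [-1.4, -1.6, -0.8]
width: 10.0
grasp_force: 30.0
```

Call:
drive_tool([
  {"xyz": [0,0.92,0.17],"twist": [0,0,0],"grip": 0},
  {"xyz": [0,0.9,0.2],"twist": [0,0,0],"grip": 0},
  {"xyz": [0,0.88,0.28],"twist": [0,0,0],"grip": 0},
  {"xyz": [0,0.6,0.2],"twist": [0,0,0],"grip": 0},
  {"xyz": [0,0.3,0.1],"twist": [0,0,0],"grip": 0},
])

```text
time: 11.92
tool_pos: [676.6, -237.0, 192.9]
tool_rot: [-0.0, 0.731, 0.682, -0.0]
force: [-1.4, -3.3, -0.4]
width: 10.2
grasp_force: 30.0
```

Call:
drive_tool([
  {"xyz": [0,0,0],"twist": [0,0,0],"grip": 0.26},
  {"xyz": [0,0,0],"twist": [0,0,0],"grip": 0.26},
  {"xyz": [0,0,0],"twist": [0,0,0],"grip": 0.26},
])

```text
time: 12.3
tool_pos: [676.5, -236.3, 193.5]
tool_rot: [0.0, 0.731, 0.682, 0.0]
force: [0.2, -0.1, 0.2]
width: 23.9
grasp_force: 0.1
```

Call:
drive_tool([
  {"xyz": [0,0,-1.5],"twist": [0,0,0],"grip": 0.26},
  {"xyz": [0,0,-3],"twist": [0,0,0],"grip": 0.26},
  {"xyz": [0,0,-4],"twist": [0,0,0],"grip": 0.26},
  {"xyz": [0,0,-4],"twist": [0,0,0],"grip": 0.6},
  {"xyz": [0,0,0],"twist": [0,0,0],"grip": 1},
])

```text
time: 12.92
tool_pos: [678.0, -236.9, 323.8]
tool_rot: [0.003, 0.731, 0.682, 0.002]
force: [0.2, -1.5, -0.5]
width: 39.3
grasp_force: 0.0
```

```bash
python3 - <<'E'
from h import *
from scipy.optimize import least_squares as ls
c=cam('top')
B=lambda u,v:(129.6+(u-400)/4,184.6+v/4)
uv=np.array([B(462,122),B(672,93),B(712,303),B(503,335),B(537,295),B(668,276)])
X=np.array([[70,62.5,30],[70,-62.5,30],[-70,-62.5,30],[-70,62.5,30],[-48,40,30],[-48,-40,30]])
pose=lambda q:R.from_euler('ZY',[q[3],-np.radians(27)])
f=lambda q:np.r_[(np.array([proj(c,pose(q).apply(x)+q[:3]) for x in X])-uv).ravel(),(q[2]-89)/2]
q=ls(f,[500,250,95,0.1],x_scale=[10,10,10,.1]).x
G=q[:3]+pose(q).apply([0,0,56]);n=pose(q).apply([0,0,1]);print(q,G,n)
# TCP such that real grasp point (tool z -24) is 120 mm off grip centre along n
for d in(120,200):print(d,G+n*(d-24))
goal(G+n*(120-24),q[3],np.radians(27))
i=viewer.read_camera('scene')
cv2.imwrite('pics/s4.png',cv2.resize(i[130:330,110:430],(800,500)))
E
```

```text
[5.58416915e+02 2.38860197e+02 8.81465420e+01 2.98794431e-02] [533.00479546 238.1006711  138.04290737] [-0.45378786 -0.01356296  0.89100652]
120 [489.44116112 236.79862647 223.57953369]
200 [453.1381325  235.71358927 294.86005563]
t 12.93 p [ 678.  -236.9  323.8] x [ 0.07   0.998 -0.001] y [ 0.998 -0.07   0.008] z [ 0.008 -0.002 -1.   ] F [ 0.2 -1.5 -0.5] w 39.3 g 0.0 q [ 0.42  0.56 -0.3   1.12  0.16  1.47  0.08]
shift cm [ 45.94 -22.21   9.79] twist [-0.463  0.025 -0.098] dist rows 2.489573227683507
```

View pics/s4.png

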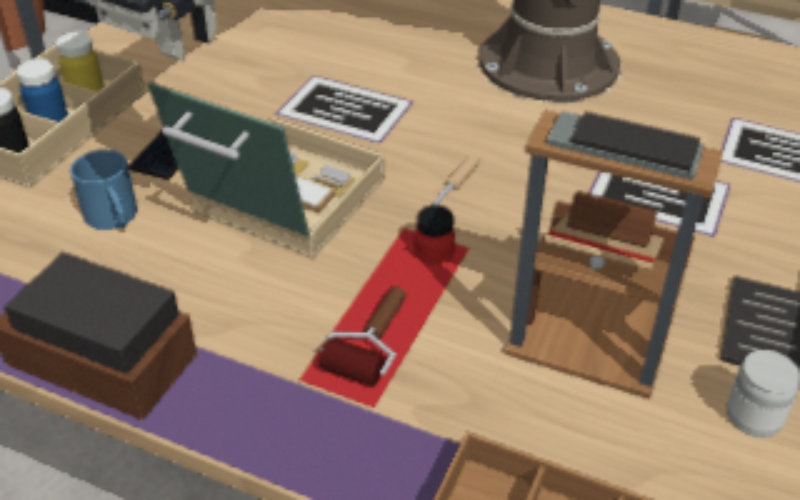

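The lid rests open, and the case seats are visible around (330,180). I'll pull back towards the robot first, then swing over to the rack.

Call:
drive_tool([
  {"xyz": [0,-4.5,0],"twist": [0,0,0],"grip": 1},
  {"xyz": [0,-4.5,0],"twist": [0,0,0],"grip": 1},
  {"xyz": [0,-4.5,0],"twist": [0,0,0],"grip": 1},
  {"xyz": [2,-4.5,0],"twist": [0,0,0],"grip": 1},
  {"xyz": [4,-4,0],"twist": [0,0,0],"grip": 1},
])

```text
time: 13.6
tool_pos: [458.7, -162.1, 317.5]
tool_rot: [-0.0, 0.733, 0.681, -0.001]
force: [0.9, 1.7, 0.9]
width: 90.2
grasp_force: 0.0
```

Call:
drive_tool([
  {"xyz": [5,0,0],"twist": [0,0,0],"grip": 1},
  {"xyz": [5.5,0,0],"twist": [0,0,0],"grip": 1},
  {"xyz": [5.5,0,0],"twist": [0,0,0],"grip": 1},
  {"xyz": [5.5,0,0],"twist": [0,0,0],"grip": 1},
  {"xyz": [5.5,0,0],"twist": [0,0,0],"grip": 1},
])

```text
time: 14.22
tool_pos: [479.3, 109.2, 317.8]
tool_rot: [-0.0, 0.732, 0.682, -0.0]
force: [1.5, -0.2, 0.2]
width: 91.9
grasp_force: 0.0
```

Call:
drive_tool([
  {"xyz": [5,0,0],"twist": [0,0,-0.1],"grip": 1},
  {"xyz": [3,0,0],"twist": [-0.15,0,0],"grip": 1},
  {"xyz": [0,0,0],"twist": [-0.15,0,0],"grip": 1},
  {"xyz": [0,0,0],"twist": [-0.16,0,0],"grip": 1},
  {"xyz": [0,0,0],"twist": [0,0,0],"grip": 1},
])

```text
time: 14.85
tool_pos: [478.9, 186.7, 316.3]
tool_rot: [0.16, 0.677, 0.7, 0.162]
force: [0.0, -0.3, 0.5]
width: 91.8
grasp_force: 0.0
```

```bash
python3 - <<'E'
from h import *
goal([453,235.7,295],.03,np.radians(27))
E
```

```text
t 14.85 p [478.9 186.7 316.3] x [-0.032  0.999 -0.004] y [0.896 0.031 0.443] z [ 0.443  0.011 -0.897] F [ 0.  -0.3  0.5] w 91.8 g 0.0 q [ 0.02 -0.02 -0.66  2.01  0.35  0.8  -0.81]
shift cm [ 4.99 -3.12  0.81] twist [-0.012  0.003  0.004] dist rows 0.06714168835083205
```

Call:
drive_tool([
  {"xyz": [2.5,-1.5,0.4],"twist": [-0.01,0,0],"grip": 1},
  {"xyz": [2.5,-1.6,0.4],"twist": [0,0,0],"grip": 1},
  {"xyz": [0,0,3],"twist": [0,0,0],"grip": 1},
  {"xyz": [0,0,0],"twist": [0,0,0],"grip": 1},
])

```text
time: 15.35
tool_pos: [470.7, 236.3, 268.5]
tool_rot: [0.161, 0.678, 0.698, 0.165]
force: [-0.4, -0.1, 0.3]
width: 91.7
grasp_force: 0.0
```

```bash
python3 - <<'E'
from h import *
s=st();np.save('s5.npy',s,allow_pickle=True)
i=viewer.read_camera('wrist');cv2.imwrite('pics/w5.png',cv2.resize(i,(800,600)))
c=cam('wrist',s)
q=[558.4,238.9,88.1,.03];P=R.from_euler('ZY',[q[3],-np.radians(27)])
for x in([70,62.5,30],[70,-62.5,30],[-70,-62.5,30],[-70,62.5,30],[-11,50,75],[11,50,75],[-11,-50,75],[11,-50,75],[-48,40,30],[-48,-40,30]):print(x,np.round(proj(c,P.apply(x)+q[:3])/.7,0))
E
```

```text
t 15.35 p [470.7 236.3 268.5] x [-0.028  1.    -0.002] y [0.893 0.026 0.448] z [ 0.448  0.011 -0.894] F [-0.4 -0.1  0.3] w 91.7 g 0.0 q [-0.08  0.08 -0.74  2.05  0.56  0.77 -1.14]
[70, 62.5, 30] [513. 180.]
[70, -62.5, 30] [503. 363.]
[-70, -62.5, 30] [305. 362.]
[-70, 62.5, 30] [294. 181.]
[-11, 50, 75] [383. 207.]
[11, 50, 75] [422. 207.]
[-11, -50, 75] [385. 372.]
[11, -50, 75] [421. 372.]
[-48, 40, 30] [330. 216.]
[-48, -40, 30] [335. 332.]
```

View pics/w5.png

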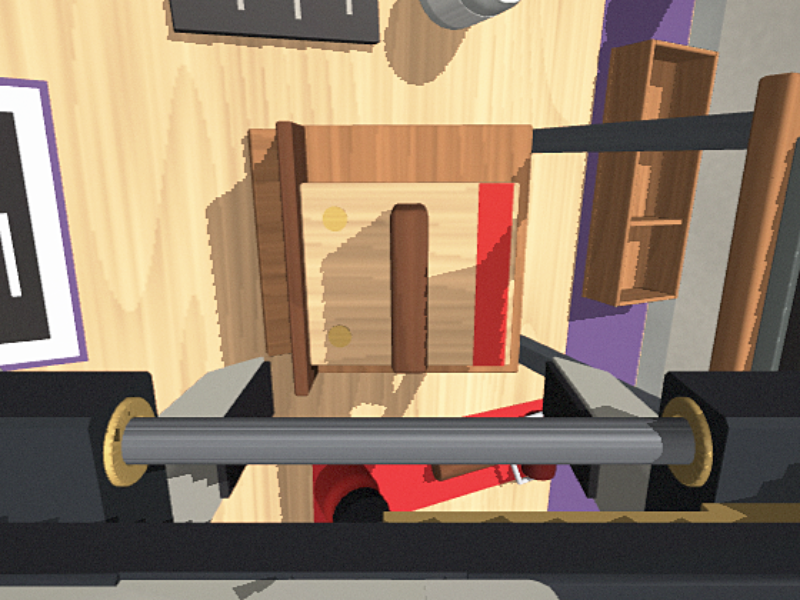

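The wrist view shows the plate corners at (302,183), (518,183), (505,365) and (309,364), and the grip from (409,204) to (410,371). That is about 2.6 mm up the slope from my prediction. I'll correct and approach.

```bash
python3 - <<'E'
from h import *
goal([542.5,237.4,124.9],.03,np.radians(27))
E
```

```text
t 15.4 p [470.8 236.7 269.7] x [-0.029  1.    -0.001] y [0.893 0.026 0.45 ] z [ 0.45   0.012 -0.893] F [ 0.3  0.5 -0. ] w 91.9 g 0.0 q [-0.08  0.08 -0.74  2.05  0.56  0.77 -1.14]
shift cm [-0.12 -0.11 16.16] twist [-0.005  0.001 -0.001] dist rows 0.02506000643026812
```

Call:
drive_tool([
  {"xyz": [-0.1,-0.1,3],"twist": [0,0,0],"grip": 1},
  {"xyz": [0,0,3],"twist": [0,0,0],"grip": 1},
  {"xyz": [0,0,3],"twist": [0,0,0],"grip": 1},
  {"xyz": [0,0,2.5],"twist": [0,0,0],"grip": 1},
  {"xyz": [0,0,0],"twist": [0,0,0],"grip": 1},
])

```text
time: 16.02
tool_pos: [522.3, 236.8, 166.9]
tool_rot: [0.162, 0.678, 0.697, 0.166]
force: [-0.0, -0.1, 0.2]
width: 91.9
grasp_force: 0.0
```

Call:
drive_tool([
  {"xyz": [0,0,1.5],"twist": [0,0,0],"grip": 0.7},
  {"xyz": [0,0,1.5],"twist": [0,0,0],"grip": 0.6},
  {"xyz": [0,0,1],"twist": [0,0,0],"grip": 0.5},
  {"xyz": [0,0,0.6],"twist": [0,0,0],"grip": 0.45},
  {"xyz": [0,0,0],"twist": [0,0,0],"grip": 0.4},
])

```text
time: 16.65
tool_pos: [542.7, 238.4, 126.6]
tool_rot: [0.162, 0.677, 0.698, 0.167]
force: [-0.4, -0.0, -0.5]
width: 46.5
grasp_force: 0.0
```

```bash
python3 - <<'E'
from h import *
goal([542.5,237.4,124.9],.03,np.radians(27))
E
```

```text
t 16.65 p [542.7 238.4 126.6] x [-0.03  1.   -0.  ] y [0.891 0.027 0.453] z [ 0.453  0.013 -0.892] F [-0.4 -0.  -0.5] w 46.5 g 0.0 q [-0.22  0.38 -0.57  2.13  1.08  0.57 -1.6 ]
shift cm [-0.1  -0.1   0.15] twist [-0.001  0.    -0.   ] dist rows 0.0061613894029569245
```

Call:
drive_tool([
  {"xyz": [-0.1,-0.1,0.1],"twist": [0,0,0],"grip": 0},
  {"xyz": [0,0,0],"twist": [0,0,0],"grip": 0},
  {"xyz": [0,0,0],"twist": [0,0,0],"grip": 0},
  {"xyz": [0,0,0],"twist": [0,0,0],"grip": 0},
  {"xyz": [0,0,0],"twist": [0,0,0],"grip": 0},
])

```text
time: 17.27
tool_pos: [543.3, 237.5, 126.0]
tool_rot: [0.163, 0.677, 0.697, 0.168]
force: [5.4, -1.0, 3.9]
width: 21.9
grasp_force: 30.0
```

Call:
drive_tool([
  {"xyz": [0,0,0],"twist": [0,0,0],"grip": 0},
  {"xyz": [0,0,-0.3],"twist": [0,0,0],"grip": 0},
  {"xyz": [0,0,-0.5],"twist": [0,0,0],"grip": 0},
  {"xyz": [0,0,-0.7],"twist": [0,0,0],"grip": 0},
])

```text
time: 17.77
tool_pos: [536.6, 236.9, 138.8]
tool_rot: [0.163, 0.678, 0.698, 0.167]
force: [9.1, 1.6, -4.4]
width: 21.6
grasp_force: 30.0
```

Call:
drive_tool([
  {"xyz": [0,0,-1.5],"twist": [0,0,0],"grip": 0},
  {"xyz": [0,0,-2],"twist": [0,0,0],"grip": 0},
  {"xyz": [0,0,-2],"twist": [0,0,0],"grip": 0},
  {"xyz": [0,0,-2],"twist": [0,0,0],"grip": 0},
  {"xyz": [0,0,-2],"twist": [0,0,0],"grip": 0},
])

```text
time: 18.4
tool_pos: [490.4, 235.3, 222.0]
tool_rot: [0.161, 0.677, 0.698, 0.165]
force: [-0.3, 0.5, -4.9]
width: 22.1
grasp_force: 30.0
```

Call:
drive_tool([
  {"xyz": [0,-3,-2],"twist": [0,0,0],"grip": 0},
  {"xyz": [0,-2,-2],"twist": [0,0,0],"grip": 0},
  {"xyz": [0,0,0],"twist": [0,0,0],"grip": 0},
])

```text
time: 18.77
tool_pos: [427.2, 233.8, 235.5]
tool_rot: [0.162, 0.677, 0.699, 0.166]
force: [0.7, 0.8, -4.5]
width: 22.2
grasp_force: 30.0
```

```bash
python3 - <<'E'
from h import *
s=goal([514.5,-226,260],-.07,0)
i=viewer.read_camera('wrist');cv2.imwrite('pics/w6.png',cv2.resize(i,(800,600)))
E
```

```text
t 18.77 p [427.2 233.8 235.5] x [-0.032  0.999 -0.002] y [0.892 0.029 0.452] z [ 0.452  0.013 -0.892] F [ 0.7  0.8 -4.5] w 22.2 g 30.0 q [-0.12  0.06 -0.77  2.17  0.62  0.7  -1.29]
shift cm [-46.24   7.55   1.16] twist [ 0.469 -0.022  0.1  ] dist rows 2.5189001401211053
```

View pics/w6.png

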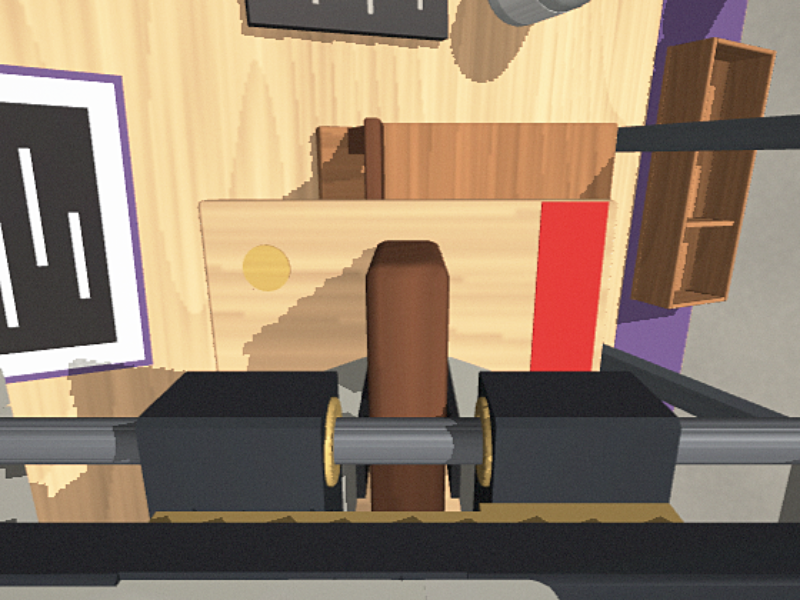

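The wrist view shows the block held square. Its plate corners are at (201,202) and (615,202), the brass dot is at (267,268), and the side edges pass (215,372) and (597,372). I'll work out where it sits in the hand.

```bash
python3 - <<'E'
from h import *
from scipy.optimize import least_squares as ls
m=viewer.camera_model('wrist');T=m['T_tool_cam'];K=np.array([[m['fx'],0,m['cx']],[0,m['fy'],m['cy']],[0,0,1]])
B0=np.array([[0,1,0],[1,0,0],[0,0,-1]])  # block->tool cols
pr=lambda t:(lambda p:p[:2]/p[2])(K@(T[:3,:3].T@(t-T[:3,3])))
tf=lambda q,x:R.from_rotvec(q[3:6]).apply(B0@np.array(x,float))+q[:3]
X=[[-70,62.5,30],[70,62.5,30],[-48,40,30]];U=np.array([[201,202],[615,202],[267,268]])*.7
def f(q):
    e=list((np.array([pr(tf(q,x)) for x in X])-U).ravel())
    e.append(pr(tf(q,[-70,q[6],30]))[0]-215*.7);e.append(pr(tf(q,[-70,q[6],30]))[1]-372*.7)
    e.append(pr(tf(q,[70,q[7],30]))[0]-597*.7);e.append(pr(tf(q,[70,q[7],30]))[1]-372*.7)
    return np.r_[e,q[1]/1.5,q[3]/.02,q[4]/.05,q[5]/.02]
r=ls(f,[0,0,40,0,0,0,0,0],x_scale=[10,10,10,.1,.1,.1,20,20]);q=r.x
print(np.round(q,3),np.round(r.fun,1))
np.save('hand.npy',q)
# target TCP for seated block: level block, yaw -.07, block origin at case centre, z=14 (ball bottom 23-9)
C=np.array([514.5,-226,14.]);
Rb=R.from_euler('Z',-.07)
Rt=(Rb*R.from_matrix((R.from_rotvec(q[3:6]).as_matrix()@B0)).inv());print('tool quat',Rt.as_quat()[[3,0,1,2]])
print('TCP seated',C-Rt.apply(q[:3]))
E
```

```text
[-2.0190e+00 -2.4000e-01  3.8935e+01 -8.0000e-03 -3.2000e-02  2.0000e-03
  1.0830e+00  1.8250e+00] [-1.2 -0.2 -0.5  0.4  1.  -0.3  0.4 -0.   0.5  0.  -0.2 -0.4 -0.6  0.1]
tool quat [ 0.01383844 -0.73065056 -0.68255531 -0.00874656]
TCP seated [ 515.11466764 -225.25566929   52.97657518]
```

Call:
drive_tool([
  {"xyz": [0,0,0],"twist": [0.157,0,0],"grip": 0},
  {"xyz": [0,0,0],"twist": [0.157,0,0],"grip": 0},
  {"xyz": [0,0,0],"twist": [0.157,0,0],"grip": 0},
  {"xyz": [-3,1,0],"twist": [0,0,0.1],"grip": 0},
  {"xyz": [-5,1,0],"twist": [0,0,0],"grip": 0},
])

```text
time: 19.45
tool_pos: [448.1, 153.8, 234.8]
tool_rot: [-0.002, 0.731, 0.682, -0.001]
force: [0.6, -1.8, -4.7]
width: 21.9
grasp_force: 30.0
```

Call:
drive_tool([
  {"xyz": [-5,1,0],"twist": [0,0,0],"grip": 0},
  {"xyz": [-5,1,0],"twist": [0,0,0],"grip": 0},
  {"xyz": [-5,1,0],"twist": [0,0,0],"grip": 0},
  {"xyz": [-5,1,0],"twist": [0,0,0],"grip": 0},
  {"xyz": [-5,1,0],"twist": [0,0,0],"grip": 0},
])

```text
time: 20.08
tool_pos: [479.3, -101.5, 235.1]
tool_rot: [-0.001, 0.732, 0.682, -0.001]
force: [1.9, 0.4, -5.2]
width: 21.6
grasp_force: 30.0
```

Call:
drive_tool([
  {"xyz": [-5,0.5,0],"twist": [0,0,0],"grip": 0},
  {"xyz": [-4,0,0],"twist": [0,0,0],"grip": 0},
  {"xyz": [-2,0,0],"twist": [0,0,0],"grip": 0},
  {"xyz": [0,0,0],"twist": [0,0,0],"grip": 0},
])

```text
time: 20.58
tool_pos: [476.3, -210.6, 235.1]
tool_rot: [-0.001, 0.732, 0.681, -0.001]
force: [-0.4, 0.7, -3.3]
width: 21.9
grasp_force: 30.0
```

```bash
python3 - <<'E'
from h import *
goal([514.8,-225.5,100],-.07,0)
E
```

```text
t 20.57 p [ 476.3 -210.6  235.1] x [0.073 0.997 0.   ] y [ 0.997 -0.073 -0.003] z [-0.003  0.    -1.   ] F [-0.4  0.7 -3.3] w 21.9 g 30.0 q [ 0.7   0.3  -0.48  1.77  0.15  1.11  0.09]
shift cm [-1.21  3.99 13.5 ] twist [-0.003 -0.    -0.003] dist rows 0.015614152487224173
```

Call:
drive_tool([
  {"xyz": [-0.6,2,1],"twist": [0,0,0],"grip": 0},
  {"xyz": [-0.6,2,3],"twist": [0,0,0],"grip": 0},
  {"xyz": [0,0,3.5],"twist": [0,0,0],"grip": 0},
  {"xyz": [0,0,3.5],"twist": [0,0,0],"grip": 0},
  {"xyz": [0,0,2.5],"twist": [0,0,0],"grip": 0},
])

```text
time: 21.2
tool_pos: [515.5, -221.5, 99.3]
tool_rot: [-0.001, 0.731, 0.683, -0.0]
force: [-0.2, -0.5, -4.6]
width: 22.1
grasp_force: 30.0
```

Call:
drive_tool([
  {"xyz": [0,0,0],"twist": [0,0,0],"grip": 0},
])

```text
time: 21.32
tool_pos: [514.6, -221.7, 99.3]
tool_rot: [-0.003, 0.731, 0.683, -0.001]
force: [0.5, -0.3, -3.9]
width: 22.0
grasp_force: 30.0
```

```bash
python3 - <<'E'
from h import *
s=goal([514.8,-225.5,54],-.07,0)
s=status.read_state();c=cam('wrist',s)
i=viewer.read_camera('wrist');cv2.imwrite('pics/w7.png',cv2.resize(i,(800,600)))
C=np.array([514.5,-226,0]);Rb=R.from_euler('Z',-.07)
for x in([-100,100,45],[100,100,45],[-94,94,45],[94,94,45]):print(x,np.round(proj(c,C+Rb.apply(x))/.7))
q=np.load('hand.npy');
B0=np.array([[0,1,0],[1,0,0],[0,0,-1]])
for x in([-70,62.5,30],[70,62.5,30]):print(x,np.round(proj(c,s['tool_pos']+rot(s['tool_rot']).apply(R.from_rotvec(q[3:6]).apply(B0@np.array(x))+q[:3]))/.7))
E
```

```text
t 21.32 p [ 514.6 -221.7   99.3] x [0.068 0.998 0.002] y [ 0.998 -0.068 -0.005] z [-0.005  0.002 -1.   ] F [ 0.5 -0.3 -3.9] w 22.0 g 30.0 q [ 0.63  0.51 -0.44  1.84  0.27  0.86 -0.01]
shift cm [-0.39  0.07  4.53] twist [-0.005 -0.002  0.002] dist rows 0.02662723063469298

[-100, 100, 45] [160. 107.]
[100, 100, 45] [657. 108.]
[-94, 94, 45] [176. 123.]
[94, 94, 45] [640. 124.]
[-70, 62.5, 30] [198. 202.]
[70, 62.5, 30] [612. 203.]
```

View pics/w7.png

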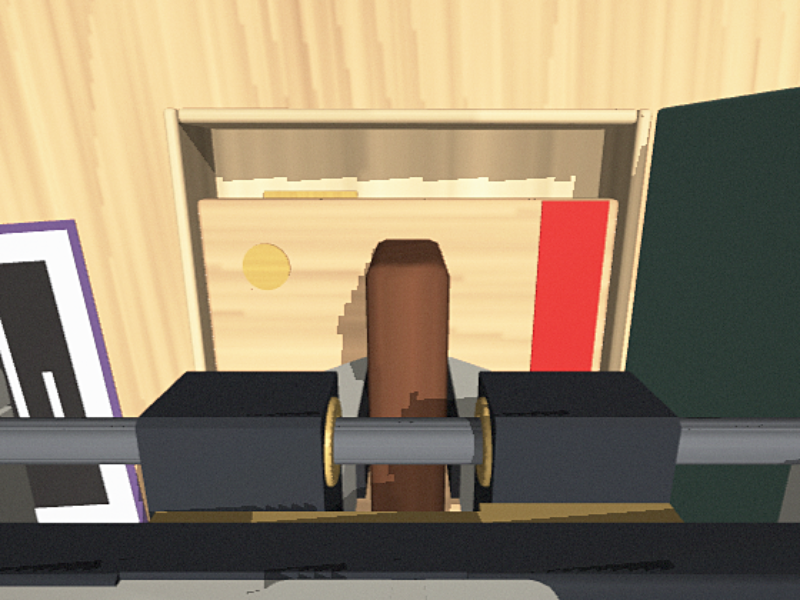

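The case's outer rim corners appear at (165,108) and (656,109), within 2 mm of prediction. The block sits inside the rim, brass dots toward the robot. I'll lower slowly.

Call:
drive_tool([
  {"xyz": [-0.2,0.1,1],"twist": [0,0,0],"grip": 0},
  {"xyz": [-0.2,0,1],"twist": [-0.005,0,0],"grip": 0},
  {"xyz": [0,0,0.8],"twist": [0,0,0],"grip": 0},
  {"xyz": [0,0,0.4],"twist": [0,0,0],"grip": 0},
  {"xyz": [0,0,0],"twist": [0,0,0],"grip": 0},
])

```text
time: 22.0
tool_pos: [516.3, -227.9, 68.8]
tool_rot: [0.001, 0.731, 0.682, 0.001]
force: [-0.1, 0.2, -5.5]
width: 21.5
grasp_force: 30.0
```

Call:
drive_tool([
  {"xyz": [0,0,0.2],"twist": [0,0,0],"grip": 0},
  {"xyz": [0,0,0.2],"twist": [0,0,0],"grip": 0},
  {"xyz": [0,0,0.2],"twist": [0,0,0],"grip": 0},
  {"xyz": [0,0,0],"twist": [0,0,0],"grip": 0},
])

```text
time: 22.5
tool_pos: [516.3, -228.0, 63.0]
tool_rot: [0.001, 0.731, 0.682, 0.001]
force: [-0.2, -0.6, -3.3]
width: 21.7
grasp_force: 30.0
```

Call:
drive_tool([
  {"xyz": [0.2,-0.1,0.2],"twist": [0,0,0],"grip": 0},
  {"xyz": [0,0,0.1],"twist": [0,0,0],"grip": 0},
  {"xyz": [0,0,0],"twist": [0,0,0],"grip": 0},
])

```text
time: 22.88
tool_pos: [515.5, -225.9, 60.0]
tool_rot: [0.001, 0.731, 0.682, 0.001]
force: [0.5, -1.3, -3.9]
width: 21.6
grasp_force: 30.0
```

Call:
drive_tool([
  {"xyz": [0,0,0.1],"twist": [0,0,0],"grip": 0},
  {"xyz": [0,0,0.1],"twist": [0,0,0],"grip": 0},
  {"xyz": [0,0,0],"twist": [0,0,0],"grip": 0},
])

```text
time: 23.25
tool_pos: [515.5, -226.0, 58.0]
tool_rot: [0.001, 0.731, 0.682, 0.001]
force: [-0.4, 0.3, -4.2]
width: 21.7
grasp_force: 30.0
```

Call:
drive_tool([
  {"xyz": [0,0,0.1],"twist": [0,0,0],"grip": 0},
  {"xyz": [0,0,0],"twist": [0,0,0],"grip": 0},
])

```text
time: 23.5
tool_pos: [515.6, -226.0, 57.0]
tool_rot: [0.001, 0.731, 0.682, 0.001]
force: [-1.2, -0.2, -5.0]
width: 21.4
grasp_force: 30.0
```

Call:
drive_tool([
  {"xyz": [0,0,0.1],"twist": [0,0,0],"grip": 0},
  {"xyz": [0,0,0],"twist": [0,0,0],"grip": 0},
])

```text
time: 23.75
tool_pos: [515.6, -225.9, 56.0]
tool_rot: [0.001, 0.731, 0.682, 0.001]
force: [0.3, -0.6, -4.6]
width: 21.8
grasp_force: 30.0
```

Call:
drive_tool([
  {"xyz": [0,0,0.1],"twist": [0,0,0],"grip": 0},
  {"xyz": [0,0,0],"twist": [0,0,0],"grip": 0},
])

```text
time: 24.0
tool_pos: [515.6, -225.9, 55.0]
tool_rot: [0.001, 0.731, 0.682, 0.001]
force: [-0.1, -0.3, -4.2]
width: 22.0
grasp_force: 30.0
```

Call:
drive_tool([
  {"xyz": [0,0,0.1],"twist": [0,0,0],"grip": 0},
  {"xyz": [0,0,0],"twist": [0,0,0],"grip": 0},
])

```text
time: 24.25
tool_pos: [515.5, -225.9, 54.0]
tool_rot: [0.001, 0.731, 0.682, 0.001]
force: [-0.6, 0.4, -4.9]
width: 21.6
grasp_force: 30.0
```

Call:
drive_tool([
  {"xyz": [0,0,0.1],"twist": [0,0,0],"grip": 0},
  {"xyz": [0,0,0],"twist": [0,0,0],"grip": 0},
])

```text
time: 24.5
tool_pos: [515.6, -225.9, 53.0]
tool_rot: [0.001, 0.731, 0.682, 0.001]
force: [0.0, 0.8, -4.8]
width: 21.7
grasp_force: 30.0
```

Call:
drive_tool([
  {"xyz": [0,0,0.1],"twist": [0,0,0],"grip": 0},
  {"xyz": [0,0,0],"twist": [0,0,0],"grip": 0},
])

```text
time: 24.75
tool_pos: [515.5, -225.9, 52.0]
tool_rot: [0.001, 0.731, 0.682, 0.001]
force: [0.4, 0.8, -5.0]
width: 21.7
grasp_force: 30.0
```

Call:
drive_tool([
  {"xyz": [0,0,0.05],"twist": [0,0,0],"grip": 0},
  {"xyz": [0,0,0],"twist": [0,0,0],"grip": 0},
])

```text
time: 25.0
tool_pos: [515.6, -226.0, 51.6]
tool_rot: [0.001, 0.731, 0.682, 0.001]
force: [0.2, 0.7, -3.9]
width: 21.9
grasp_force: 30.0
```

Call:
drive_tool([
  {"xyz": [0,0,0.1],"twist": [0,0,0],"grip": 0},
  {"xyz": [0,0,0],"twist": [0,0,0],"grip": 0},
])

```text
time: 25.25
tool_pos: [515.1, -226.1, 50.6]
tool_rot: [0.001, 0.732, 0.682, 0.001]
force: [-2.3, 0.1, -1.1]
width: 21.6
grasp_force: 30.0
```

Call:
drive_tool([
  {"xyz": [0,0,0.1],"twist": [0,0,0],"grip": 0},
  {"xyz": [0,0,0],"twist": [0,0,0],"grip": 0},
])

```text
time: 25.5
tool_pos: [514.7, -226.2, 49.6]
tool_rot: [0.001, 0.732, 0.682, 0.001]
force: [-6.0, -1.1, 3.3]
width: 22.1
grasp_force: 30.0
```

Call:
drive_tool([
  {"xyz": [0,0,0.1],"twist": [0,0,0],"grip": 0},
  {"xyz": [0,0,0],"twist": [0,0,0],"grip": 0},
])

```text
time: 25.75
tool_pos: [514.5, -226.2, 48.9]
tool_rot: [0.001, 0.732, 0.682, 0.0]
force: [-6.8, -0.1, 7.8]
width: 21.9
grasp_force: 30.0
```

Contact: the seats push the block toward −x. I'll give way that direction while lowering.

Call:
drive_tool([
  {"xyz": [0,-0.1,0],"twist": [0,0,0],"grip": 0},
  {"xyz": [0,0,0],"twist": [0,0,0],"grip": 0},
])

```text
time: 26.0
tool_pos: [514.1, -226.2, 48.8]
tool_rot: [0.001, 0.732, 0.682, 0.001]
force: [-5.6, -0.9, 5.2]
width: 21.7
grasp_force: 30.0
```

Call:
drive_tool([
  {"xyz": [0,-0.05,0.05],"twist": [0,0,0],"grip": 0},
  {"xyz": [0,0,0],"twist": [0,0,0],"grip": 0},
])

```text
time: 26.25
tool_pos: [514.1, -226.1, 48.7]
tool_rot: [0.002, 0.731, 0.682, 0.001]
force: [-5.4, -0.9, 8.4]
width: 21.8
grasp_force: 30.0
```

Call:
drive_tool([
  {"xyz": [0,-0.05,0.05],"twist": [0,0,0],"grip": 0},
  {"xyz": [0,0,0],"twist": [0,0,0],"grip": 0},
])

```text
time: 26.5
tool_pos: [514.0, -226.1, 48.6]
tool_rot: [0.002, 0.731, 0.682, 0.001]
force: [-5.6, -0.3, 12.9]
width: 22.0
grasp_force: 30.1
```

Call:
drive_tool([
  {"xyz": [0,0,0],"twist": [0,0,0],"grip": 0.3},
  {"xyz": [0,0,0],"twist": [0,0,0],"grip": 0.5},
  {"xyz": [0,0,0],"twist": [0,0,0],"grip": 0.6},
  {"xyz": [0,0,0],"twist": [0,0,0],"grip": 0.6},
  {"xyz": [0,0,0],"twist": [0,0,0],"grip": 0.6},
])

```text
time: 27.12
tool_pos: [513.7, -225.8, 47.5]
tool_rot: [0.002, 0.731, 0.682, 0.001]
force: [-0.6, 0.0, 0.5]
width: 54.9
grasp_force: 0.0
```

```bash
python3 - <<'E'
from h import *
s=st();c=cam('wrist',s)
cv2.imwrite('pics/w8.png',viewer.read_camera('wrist'))
C=np.array([515.3,-226,14]);Rb=R.from_euler('Z',-.07)
i=cv2.imread('pics/w8.png');hsv=cv2.cvtColor(i,cv2.COLOR_BGR2HSV)
red=((hsv[...,0]<6)|(hsv[...,0]>174))&(hsv[...,1]>170)&(hsv[...,2]>120)
ys,xs=np.nonzero(red);print('red',xs.min(),xs.max(),ys.min(),ys.max())
for v in(ys.min()+5,ys.min()+50,ys.min()+100):
    k=xs[ys==v];print(v,k.min() if len(k) else 0,k.max() if len(k) else 0)
br=(hsv[...,0]>18)&(hsv[...,0]<30)&(hsv[...,1]>130)&(hsv[...,2]>120)
n,l,stt,ce=cv2.connectedComponentsWithStats(br.astype(np.uint8));print([(stt[k],np.round(ce[k],1)) for k in range(1,n) if stt[k][4]>150])
for x in([-48,40,30],[70,62.5,30],[-70,62.5,30]):print('pred seated',np.round(proj(c,C+Rb.apply(x)),1))
E
```

```text
t 27.12 p [ 513.7 -225.8   47.5] x [ 0.07   0.998 -0.   ] y [ 0.998 -0.07   0.004] z [ 0.004 -0.    -1.   ] F [-0.6  0.   0.5] w 54.9 g 0.0 q [ 0.61  0.57 -0.41  1.89  0.32  0.74 -0.04]
red 364 425 142 357
147 379 424
192 376 420
242 372 414
[(array([159, 131,  81,   9, 433], dtype=int32), array([199.2, 134.7])), (array([169, 172,  33,  32, 497], dtype=int32), array([184.9, 187.8])), (array([409, 352, 140,  13, 552], dtype=int32), array([487.5, 356.5])), (array([184, 358,  78,   7, 223], dtype=int32), array([215.5, 359.8]))]
pred seated [186.9 188.5]
pred seated [438.4 140.7]
pred seated [135.6 140.8]
```

Call:
drive_tool([
  {"xyz": [0,0,-1],"twist": [0,0,0],"grip": 0.6},
  {"xyz": [0,0,-3],"twist": [0,0,0],"grip": 0.6},
  {"xyz": [0,0,-5],"twist": [0,0,0],"grip": 0.6},
  {"xyz": [0,-1,-5],"twist": [0,0,0],"grip": 0.6},
  {"xyz": [0,0,0],"twist": [0,0,0],"grip": 0.6},
])

```text
time: 27.8
tool_pos: [505.1, -225.6, 192.2]
tool_rot: [0.005, 0.731, 0.682, 0.003]
force: [0.3, -0.2, -0.2]
width: 55.1
grasp_force: 0.0
```

Call:
drive_tool([
  {"xyz": [-4,0,0],"twist": [0,0,0],"grip": 0.6},
  {"xyz": [-4,0,0],"twist": [0,0,0],"grip": 0.6},
  {"xyz": [0,0,0],"twist": [0,0,0],"grip": 0.6},
])

```text
time: 28.18
tool_pos: [496.0, -308.7, 186.7]
tool_rot: [0.001, 0.733, 0.68, 0.0]
force: [0.4, 1.5, 0.2]
width: 55.5
grasp_force: 0.0
```

```bash
cat > chk.py <<'E'
from h import *
s=st();c=cam('wrist',s)
i=viewer.read_camera('wrist');cv2.imwrite('pics/w9.png',i);hsv=cv2.cvtColor(i,cv2.COLOR_BGR2HSV)
red=((hsv[...,0]<6)|(hsv[...,0]>174))&(hsv[...,1]>170)&(hsv[...,2]>120)
br=(hsv[...,0]>18)&(hsv[...,0]<30)&(hsv[...,1]>120)&(hsv[...,2]>90)
for nm,mk in(('red',red),('brass',br)):
    n,l,stt,ce=cv2.connectedComponentsWithStats(mk.astype(np.uint8))
    for k in range(1,n):
        if stt[k][4]>100:
            cn=np.argwhere(l==k)[:,::-1].astype(np.float32);print(nm,stt[k],np.round(ce[k],1),np.round(cv2.boxPoints(cv2.minAreaRect(cn))).tolist() if nm=='red' else '')
C=np.array([515.3,-226,14]);Rb=R.from_euler('Z',-.07)
for x in([-48,40,30],[-48,-40,30],[70,62.5,30],[70,-62.5,30]):print('pred',x,np.round(proj(c,C+Rb.apply(x)),1))
E
python3 chk.py
```

```text
t 28.18 p [ 496.  -308.7  186.7] x [ 0.075  0.997 -0.001] y [ 0.997 -0.075  0.003] z [ 0.002 -0.001 -1.   ] F [0.4 1.5 0.2] w 55.5 g 0.0 q [ 0.78  0.44 -0.44  1.69  0.21  1.06  0.2 ]
red [ 349   17   35  158 4077] [365.2  94.5] [[346.0, 174.0], [356.0, 15.0], [383.0, 17.0], [373.0, 175.0]]
brass [229  38  20  21 334] [238.   48.1] 
brass [233 141  19  19 270] [242.  150.2] 
brass [153 278  23  62 583] [162.2 308.7] 
brass [404 280  14  60 310] [412.5 311.8] 
brass [410 352 138  13 947] [485.4 356.3] 
brass [194 358  78   7 298] [221.5 359.9] 
brass [325 358  83   8 329] [354.8 360.1] 
pred [-48, 40, 30] [239.8  48.5]
pred [-48, -40, 30] [243.6 150.6]
pred [70, 62.5, 30] [391.2  15.9]
pred [70, -62.5, 30] [380.3 176. ]
```

```bash
python3 - <<'E'
from h import *
from scipy.signal import find_peaks
s=status.read_state();c=cam('wrist',s);i=cv2.imread('pics/w9.png').astype(float)
C=np.array([515.3,-226,0]);Rb=R.from_euler('Z',-.07)
for v in(60,100,140):
    g=np.abs(np.diff(cv2.GaussianBlur(i,(3,9),0)[v-2:v+3].mean(0),axis=0)).sum(1)
    pk,_=find_peaks(g,height=14);print(v,[(int(p),int(g[p])) for p in pk if 120<p<470])
    def col(x,z):
        y=np.linspace(-95,95,400);P=np.array([proj(c,C+Rb.apply([x,t,z])) for t in y]);return round(float(np.interp(-v,-P[:,1],P[:,0])) if P[0,1]<P[-1,1] else float(np.interp(-v,-P[:,1][::1],P[:,0])),1)
    print('  pred',{(x,z):col(x,z) for x,z in((-100,45),(-94,45),(-70,44),(-11,89),(11,89),(70,44),(94,45),(100,45))})
E
```

```text
60 [(171, 65), (174, 109), (180, 157), (191, 151), (207, 120), (212, 85), (272, 41), (275, 70), (284, 114), (287, 26), (289, 21), (313, 20), (316, 180), (353, 125), (380, 95), (384, 59), (402, 81), (416, 76), (420, 15), (422, 79), (425, 227)]
  pred {(-100, 45): 174.5, (-94, 45): 182.0, (-70, 44): 212.4, (-11, 89): 286.6, (11, 89): 318.9, (70, 44): 387.8, (94, 45): 418.2, (100, 45): 425.8}
100 [(130, 14), (175, 106), (177, 135), (183, 156), (194, 157), (208, 122), (212, 24), (214, 86), (270, 105), (284, 111), (287, 32), (315, 177), (351, 142), (378, 125), (382, 101), (398, 87), (401, 15), (412, 80), (421, 253)]
  pred {(-100, 45): 177.7, (-94, 45): 185.0, (-70, 44): 214.6, (-11, 89): 286.6, (11, 89): 318.0, (70, 44): 385.0, (94, 45): 414.6, (100, 45): 421.9}
140 [(124, 97), (138, 15), (151, 14), (179, 38), (181, 77), (187, 165), (197, 168), (212, 86), (217, 55), (269, 94), (285, 124), (287, 46), (312, 25), (315, 181), (349, 99), (375, 106), (379, 75), (395, 94), (398, 17), (409, 79), (415, 87), (417, 224)]
  pred {(-100, 45): 181.0, (-94, 45): 188.1, (-70, 44): 216.8, (-11, 89): 286.7, (11, 89): 317.2, (70, 44): 382.2, (94, 45): 410.9, (100, 45): 418.0}
```

```bash
python3 - <<'E'
from workcell import job
print(job.close_job())
E
```

```text
the job is handed in; nothing more can be done
None
```

I opened the lid onto its stop, set the block in its seats and released it, then handed the job in at about 28 s; the verdict wasn't shown, but my last wrist-camera check put the block within about 1–2 mm of home.

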